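Self-check the harness tester with its loop-back plug

TASK

Self-check the harness tester before the shift. First turn its pointer knob back to OFF (the red dot) so that nothing is mated live; then push the orange loop-back plug into the socket and give it a full quarter turn clockwise, so that it springs up locked in its notches when let go. Then turn the knob exactly three clicks clockwise from OFF and leave it there, press the green test button fully down and let it come up again; do not disturb the reel, the spool or the cutters.

Things in the scene. Friction and masses are not known exactly. Their poses are not given: they have to be found in the camera images.
- tester: Harness tester, a fixed dark blue-grey case 125 deep (x) x 174 wide (y) x 60 mm high with a flat bright aluminium panel on top at z = +60 mm. Origin: centre of the underside. Own x points from its front (button side, towards the robot) to its back, y to its left, z up. The knob stands right, the socket left, the button front middle.
- socket_mouth (a point): Centre of the plug socket at panel height; axes as the tester's. Collar 58 mm across, 3 mm proud, bore 32 mm, with two lug slots 13 mm wide, 45 mm across, on its +x and -x side (white marks). A sprung block pushes back, 4 N at 8 mm down, 9 N at 14. Plug origin 12 to 14 mm down: lugs turn under the ledge. 90 degrees on, at stops, 2 mm deep notches lie along +-y (yellow marks).
- loop_plug: Orange loop-back plug, loose, 70 mm high, 0.12 kg, standing on its nose. Origin: centre of the nose's lower end, z up. Nose 28 mm across, 17 mm long, a lug on its +x and on its -x side (40 mm over both, 8 wide, 3 to 8 mm up); flange 49 mm, 17 to 23 mm up; round grip 43 mm, 24 to 64 mm up. White lines mark the lugs. Either way round fits. Locked, it springs up to 10 mm below the panel.
- selector_grip (a point): On the knob's axis, middle of its bar grip, 28 mm above the panel; x points along the pointer (white line), z up. Black bar grip 46 long x 13 wide, from 10 to 40 mm above the panel, on a 49 mm round skirt. The axis lies 88 mm to the right of the socket's.
- selector (a joint): Knob angle: 0 at OFF (red dot, also the end stop), growing clockwise seen from above, 0.5236 rad (30 degrees) a click, six positions 0 to 5 (white strokes 1 to 5). A sprung ball pulls it into the nearest position (about 0.11 N m) and holds it there.
- test_button (a joint): Green push button's travel: 0 up, 0.006 m fully down at 5 N; springs back.
- test_button_top (a point): Centre of the button's top, 22 mm across, 18 mm above the panel, at the front middle of the panel; pressed straight down.
- terminal_reel: Black and white reel 62 mm across, 24 mm high, lying flat at the far left: leave alone.
- wire_spool: White spool with copper-coloured wire, 50 mm across, 52 mm high, standing at the right before the press: leave alone.
- cutters: Side cutters with red handles, 50 x 118 x 14 mm, lying to the right behind the press: leave alone.

How it is judged:
On the way, in this order (a step that is already met when the one before it is completed fails the run):
1. the knob is at OFF (value of joint selector below 0.13 rad), for 0.3 s.
2. the plug is pushed in and turned a quarter turn, with the knob still at OFF (value of joint selector below 0.13 rad and z of loop_plug in the frame of socket_mouth between -0.015 and -0.008 m and horizontal distance between loop_plug and socket_mouth below 0.004 m and angle between the x axis of loop_plug and the y axis of tester, either way round below 0.25 rad), for 0.3 s.
3. the knob rests three clicks clockwise of OFF with the plug locked in its notches (value of joint selector between 1.44 and 1.7 rad and z of loop_plug in the frame of socket_mouth between -0.0114 and -0.008 m and horizontal distance between loop_plug and socket_mouth below 0.004 m and angle between the x axis of loop_plug and the y axis of tester, either way round below 0.25 rad), for 0.3 s.
4. the test button is pressed fully down (all of step 3 and value of joint test_button above 0.0045 m), for 0.1 s.
At the end, for the whole second after the job is handed in: The plug is locked in the socket's notches (origin 8 to 11.4 mm below the panel, within 4 mm of the axis, lugs within 0.25 rad of the tester's y) and at rest, the knob stands at the third click (within 0.13 rad), the button is up (all of step 3 and value of joint test_button below 0.0015 m and linear speed of loop_plug below 0.02 m/s); the robot touches nothing.
It fails at once if the reel, the spool or the cutters are moved by more than 20 mm (distance of any of terminal_reel, wire_spool, cutters from where it was at the start of the episode above 0.02 m).
It also fails if it takes over 72 s, if anything falls off the work surface, if the arm or the gripper's body presses on something with over 40 N, if the wrist force passes 120 N, or if a joint passes its speed limit or range.

ROBOT

A 6-joint arm with a two-finger parallel gripper is mounted at the origin on a cart in front of the work surface, level with it; the furniture and walls round the work are solid. World frame = base frame: x ahead of the robot, y to its left, z up, the work surface at z = 0. Lengths are in m, angles in rad, forces in N, time in s.
With the tool pointing down it reaches from about 0.375 to 0.9 m from the base axis. Payload 3.1 kg.
Tool frame: the origin (TCP) lies on the centre line of the jaws, within the pads' length; the fingertips stand 25 mm ahead of it and the grasp point (between the pads) lies 6 mm ahead of it (manip.tip_extent is the distance from the TCP to the fingertips, in m); z points along the fingers, y is the line along which they close (so a half turn about z gives the same grasp; the last joint's range is limited). The gripper opens to 85 mm and grips with 20 to 120 N. Pads are 22 mm wide; open, the fingers measure 114 mm over their backs; the gripper's body (76 mm by 85 mm) begins 54 mm behind the grasp point. The pads swing forward as they close: fully open they stand 13 mm farther back than shut.
Start: joints at [-1.373, 0.527, 1.433, -0, 1.181, -0.178], TCP at [0.23, -0.581, 0.256] pointing down, gripper open.
Joint ranges: [-3.08, 3.08], [-0.75, 2.2], [0.22, 2.44], [-1.43, 4.57], [0, 2.65], [-2.85, 2.85]. Speed limits (rad/s): [2.79, 2.79, 3.14, 3.14, 3.14, 3.14].

INTERFACE

Orientations are given as a unit quaternion [x, y, z, w].
In Python, from station import readout, imaging, order, manip gives the robot as it stands.
- The arm moves only by the tool move_arm, never from a script. Its argument "rows" is a list of rows, each a list of 7 numbers: the turn, a rotation vector about the tool's x, y, z in degrees, then the shift along the tool's x, y, z in mm, then the closure, from 0 (fully open) to 1 (shut). A call has 1 to 12 rows; each row is the pose to reach, as a shift and turn from the pose commanded when the call began, along the tool's axes at that moment; what a row does not reach only later rows make up. A row lasts 1/12 s, in which the tool goes at most 41.7 mm and 7.16 degrees, less where a joint would pass 70% of its speed; a pose out of reach is approached as far as the arm can. A call with a gripper value outside its range is refused whole. The fingers move at their own pace and stop on an object; "squeeze" is the grip in N (left out, the last holds). Time passes only in rows, so rows that repeat a pose let the fingers close. It gives the time, the measured TCP pose, the force, the opening and the grip force at its end, in the units of the state.
- readout.sense(): the state, without advancing time (a new reading comes with each control period).
- imaging.snapshot(name): name is "scene" or "side" or "wrist"; returns a dict with "img" (480x640x3 uint8, red, green, blue), "z_map" (480x640 float32, m along the optical axis (not along the pixel's ray), 0 where there is no reading), "fovy" (degrees; the focal length in pixels is half the picture's height over the tangent of half this angle, whatever the lens; pixels are square), "cx", "cy" (the principal point, pixels), "rvec" (rotation vector, rad) and "tvec" (3), from world to camera coordinates, as OpenCV has them. Camera axes: x right, y down, z forward; pixel columns grow to the right and rows downward; lengths in m; the calibration is good to about 2 mm. A picture is of the moment at which its call begins.
- order.sign_off(): hands the job in; it is judged then, once.
The state is a dict: "t": time; "q": joint angles; "qd": joint speeds; "tau": joint torques, N m; "tcp_pos": TCP position; "tool_rot": TCP orientation; "force": force on the tool from outside, world axes, zero at the start; "ft_torque": the same for the moment, N m; "finger_gap": opening from 0.0 (shut) to 1.0 (fully open); "gripper_force": force on a finger pad.
Only numpy, scipy, OpenCV 4.12 (cv2) and the standard library are available. Lean on these libraries where they do the work, as an engineer would, in place of code of your own. Each camera call takes 0.05 s, during which the arm holds its last target. There are 200 camera calls.

## Working session

There is one attempt and no reset: what is moved stays moved. The work goes in short steps, Python scripts to look and compute and a tool call to move; the robot and the scene stay as the last step left them, time stands still between calls to the robot, and variables do not carry over. Pictures are saved under pics/ and viewed, at most 13 in all, crops included, and the job is handed in when it is done.

Besides the shell and the picture viewer there is one more tool, called after "Request:" by a JSON object that holds its "api" and its "payload". move_arm: Moves the arm, as the interface text tells. Its arguments: {"type":"object","properties":{"rows":{"type":"array"},"squeeze":{"type":"number"}},"required":["rows"]}

```bash
mkdir -p pics; ls; python3 - <<'E'
from station import readout, imaging, order, manip
import cv2,numpy as np
print(readout.sense()); print([a for a in dir(manip) if a[0]!='_'])
for n in("scene","side"):
    s=imaging.snapshot(n); np.savez(f"{n}0.npz",**s)
    print(n,s["fovy"],s["cx"],s["cy"],s["rvec"],s["tvec"])
    cv2.imwrite(f"pics/{n}0.png",s["img"][...,::-1])
E
```

```text
pics
{'t': 0.0, 'q': array([-1.37250998e+00,  5.28455752e-01,  1.43391570e+00,  1.52348558e-05,
        1.18140616e+00, -1.78497364e-01]), 'qd': array([ 8.14562713e-04,  1.07692706e-03,  7.72475393e-04, -5.40209117e-04,
       -3.98608979e-05,  2.78913676e-05]), 'tau': array([-1.76569461e-03, -4.42362893e+01, -1.78022915e+01, -4.77775739e-04,
        8.42971931e-03, -8.48377795e-06]), 'tcp_pos': array([ 0.22985567, -0.58047729,  0.25533571]), 'tool_rot': array([ 9.82306634e-01,  1.87276487e-01, -3.76566740e-06, -1.09249559e-03]), 'force': array([ 0.30188856, -0.10904047,  0.05662101]), 'ft_torque': array([0.0211306 , 0.00473655, 0.02458657]), 'gripper_force': 0.0, 'finger_gap': 1.0039782682517175}
['PlanningError', 'tip_extent']
scene 45.13831399907825 323.4897854644206 237.28892329953052 [ 1.92334844 -0.42227292  0.2544187 ] [-0.39766191  0.21504616  1.31217016]
side 42.728518204945615 321.38574437890884 247.18944810073742 [ 0.62322106 -2.32584507  1.49319142] [0.46296951 0.13015078 1.551947  ]
```

View pics/scene0.png

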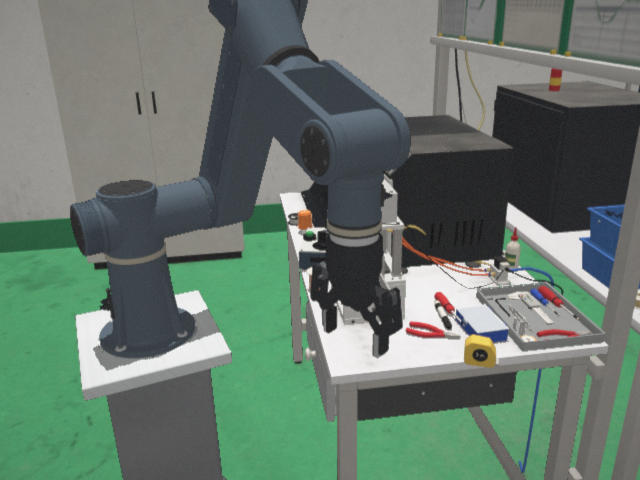

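View pics/side0.png

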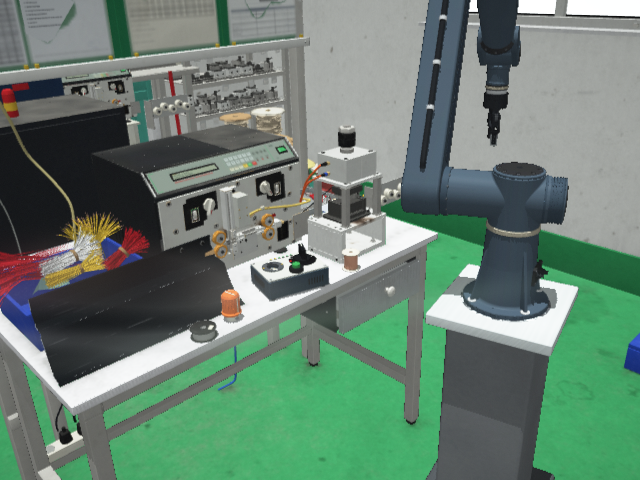

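The scene view has the plug at (305,219) and the button at (309,236), with the arm hiding the rest of the tester. The side view shows the plug at (231,305), the socket at (272,267), the button at (296,267), the knob at about (298,255), the reel at (203,330) and the spool at (351,260).

```bash
cat > h.py <<'E'
import numpy as np,cv2
from station import readout,imaging
from scipy.spatial.transform import Rotation as R
def cam(s):
    f=240/np.tan(np.radians(float(s["fovy"]))/2); Rm=R.from_rotvec(s["rvec"]).as_matrix(); return f,Rm,-Rm.T@s["tvec"]
def ray(s,uv):
    f,Rm,C=cam(s); uv=np.atleast_2d(np.float64(uv))
    d=np.c_[(uv[:,0]-s["cx"])/f,(uv[:,1]-s["cy"])/f,np.ones(len(uv))]@Rm; return C,d
def onz(s,uv,z):
    C,d=ray(s,uv); return C+d*((z-C[2])/d[:,2])[:,None]
def depthpts(s,mask):
    v,u=np.nonzero(mask&(s["z_map"]>0)); C,d=ray(s,np.c_[u,v]); return C+d*s["z_map"][v,u][:,None]
def proj(s,P):
    f,Rm,C=cam(s); p=(np.atleast_2d(P)-C)@Rm.T; return np.c_[p[:,0]/p[:,2]*f+s["cx"],p[:,1]/p[:,2]*f+s["cy"]]
def hsv(s): return cv2.cvtColor(s["img"],cv2.COLOR_RGB2HSV)
def blob(m):
    n,l,st,c=cv2.connectedComponentsWithStats(m.astype(np.uint8)); i=1+np.argmax(st[1:,4]); return l==i
E
python3 - <<'E'
from h import *
s=dict(np.load("side0.npz")); H=hsv(s); h,sa,v=cv2.split(H)
o=blob((h>4)&(h<18)&(sa>180)&(v>120)&(np.arange(640)[None]>215)&(np.arange(640)[None]<250)&(np.arange(480)[:,None]>280))
P=depthpts(s,o); print("plug",o.sum(),np.percentile(P,[2,50,98],axis=0).round(3))
g=np.zeros_like(o); g[255:280,285:305]=True; g=blob(g&(h>45)&(h<80)&(sa>120))
P=depthpts(s,g); print("btn",g.sum(),np.percentile(P,[2,50,98],axis=0).round(3),np.argwhere(g).mean(0))
print("sock",onz(s,[[272,267]],.06)); print("btn",onz(s,[[296,267]],.078))
print("spool",onz(s,[[351,253]],.05),"reel",onz(s,[[203,327]],.02))
c=s["img"][225:345,180:370]; cv2.imwrite("pics/side_c.png",cv2.resize(c[...,::-1],None,fx=4,fy=4,interpolation=2))
print(R.from_quat(readout.sense()["tool_rot"]).as_matrix().round(3))
E
```

```text
Traceback (most recent call last):
  File "h.py", line 17, in blob
    n,l,st,c=cv2.connectedComponentsWithStats(m.astype(np.uint8)); i=1+np.argmax(st[1:,4]); return l==i
                                                                       ~~~~~~~~~^^^^^^^^^^
ValueError: attempt to get argmax of an empty sequence
```

```bash
python3 - <<'E'
from h import *
s=dict(np.load("side0.npz")); H=hsv(s); h,sa,v=cv2.split(H)
print(H[305,231])
o=np.zeros(h.shape,bool); o[280:330,215:250]=True
o=blob(o&(h<20)&(sa>110)&(v>100))
P=depthpts(s,o); print("plug",o.sum(),np.percentile(P,[2,50,98],axis=0).round(3))
g=np.zeros_like(o); g[255:280,285:305]=True; g=blob(g&(h>45)&(h<85)&(sa>90))
P=depthpts(s,g); print("btn",g.sum(),np.percentile(P,[2,50,98],axis=0).round(3),np.argwhere(g).mean(0))
print("sock",onz(s,[[272,267]],.06)); print("btn",onz(s,[[296,267]],.078))
print("spool",onz(s,[[351,253]],.05),"reel",onz(s,[[203,327]],.02))
c=s["img"][225:345,180:370]; cv2.imwrite("pics/side_c.png",cv2.resize(c[...,::-1],None,fx=4,fy=4,interpolation=2))
print(R.from_quat(readout.sense()["tool_rot"]).as_matrix().round(3))
E
```

```text
[ 10 144 167]
plug 406 [[0.527 0.39  0.018]
 [0.541 0.422 0.046]
 [0.568 0.432 0.07 ]]
btn 59 [[0.477 0.17  0.058]
 [0.486 0.215 0.077]
 [0.523 0.227 0.081]] [264.3220339  295.62711864]
sock [[0.55238578 0.22869661 0.06      ]]
btn [[0.47591376 0.22936499 0.078     ]]
spool [[0.42123674 0.03510099 0.05      ]] reel [[0.56068472 0.49882253 0.02      ]]
[[ 0.93   0.368 -0.   ]
 [ 0.368 -0.93   0.002]
 [ 0.    -0.002 -1.   ]]
```

View pics/side_c.png

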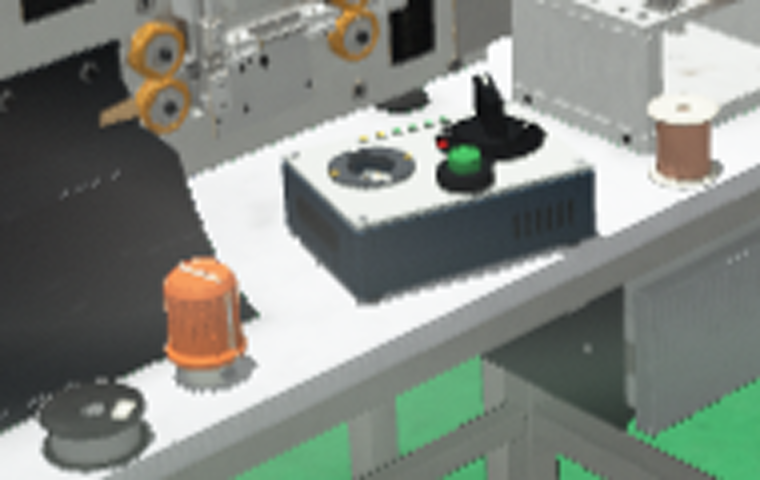

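Side crop: socket collar at crop (372,167), red OFF dot at (443,145), and the knob bar standing at (490,105). The button is green at (465,160), the plug stands at (205,320), and the press is behind and to the right of the tester. Next I check the clearance to the press, then move over the tester.

```bash
python3 - <<'E'
from h import *
s=dict(np.load("side0.npz"))
for a in [(315,150,375,185),(310,185,385,245),(335,120,358,148),(440,180,455,200)]:
    m=np.zeros((480,640),bool); m[a[1]:a[3],a[0]:a[2]]=True
    P=depthpts(s,m); P=P[P[:,0]<0.75]; 
    if len(P): print(a,np.percentile(P,[2,50,98],axis=0).round(3).tolist())
# shift from present to target, in tool axes
r=readout.sense(); Rm=R.from_quat(r["tool_rot"]).as_matrix()
for T in ([.39,-.2,.36],[.42,.19,.36]): print(Rm.T@(np.array(T)-r["tcp_pos"])*1000)
E
```

```text
(315, 150, 375, 185) [[0.435, -0.131, 0.217], [0.478, -0.045, 0.266], [0.571, -0.008, 0.299]]
(310, 185, 385, 245) [[0.417, -0.289, 0.011], [0.479, -0.072, 0.104], [0.73, 0.013, 0.209]]
(335, 120, 358, 148) [[0.478, -0.116, 0.305], [0.495, -0.077, 0.345], [0.524, -0.065, 0.371]]
(440, 180, 455, 200) [[0.124, 0.067, 0.272], [0.141, 0.081, 0.293], [0.159, 0.094, 0.313]]
[ 288.96235981 -295.11652803 -103.90002122]
[ 460.37894534 -646.70690817 -103.15248765]
```

Request:
{"api": "move_arm", "payload": {"rows": [[0, 0, 0, 0, 0, -165, 0], [0, 0, 0, 0, 0, -165, 0], [0, 0, 0, 0, 0, -165, 0], [0, 0, 0, 0, 0, -165, 0], [0, 0, 0, 479, -639, -165, 0], [0, 0, 0, 479, -639, -165, 0], [0, 0, 0, 479, -639, -165, 0], [0, 0, 0, 479, -639, -165, 0], [0, 0, 0, 479, -639, -165, 0], [0, 0, 0, 479, -639, -165, 0], [0, 0, 0, 479, -639, -165, 0], [0, 0, 0, 479, -639, -165, 0]]}}

```text
t: 1.1
tcp_pos: [0.3176, -0.2573, 0.4209]
tool_rot: [0.982, 0.187, -0.0, -0.0]
force: [1.4, 0.3, 0.3]
finger_gap: 0.999
gripper_force: 0.0
```

Request:
{"api": "move_arm", "payload": {"rows": [[0, 0, 0, 278, -371, 0, 0], [0, 0, 0, 278, -371, 0, 0], [0, 0, 0, 278, -371, 0, 0], [0, 0, 0, 278, -371, 0, 0], [0, 0, 0, 278, -371, 0, 0], [0, 0, 0, 278, -371, 0, 0], [0, 0, 0, 278, -371, 0, 0], [0, 0, 0, 278, -371, 0, 0], [0, 0, 0, 278, -371, 0, 0], [0, 0, 0, 278, -371, 0, 0], [0, 0, 0, 278, -371, 0, 0], [0, 0, 0, 278, -371, 0, 0]]}}

```text
t: 2.1
tcp_pos: [0.4403, 0.1932, 0.4208]
tool_rot: [0.982, 0.19, 0.0, -0.002]
force: [0.4, -1.4, -0.2]
finger_gap: 1.004
gripper_force: 0.0
```

```bash
python3 - <<'E'
from h import *
s=imaging.snapshot("wrist"); np.savez("w1.npz",**s); cv2.imwrite("pics/w1.png",s["img"][...,::-1])
s2=imaging.snapshot("scene"); np.savez("scene1.npz",**s2)
r=readout.sense(); print(r["tcp_pos"],r["q"]); print(cam(s)[2],cam(s)[0])
E
```

```text
[0.43940123 0.18916698 0.42054769] [ 1.72603571e-01  1.56654212e-01  1.54103314e+00 -4.08277384e-04
  1.44569615e+00  1.36248132e+00]
[0.50541221 0.21883601 0.53839412] 356.6415852544001
```

View pics/w1.png

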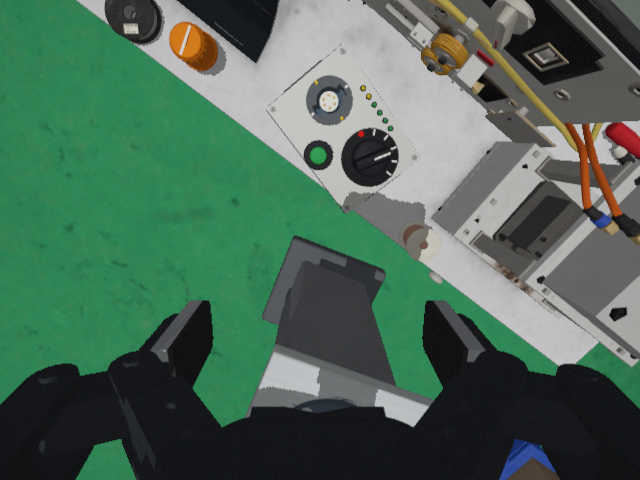

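The wrist view shows the socket at about (329,100), the button at (318,155), the knob at (370,157) with the red dot at (361,134), the plug at (193,44) and the spool at (420,240). The pointer is well clockwise of OFF.

```bash
python3 - <<'E'
from h import *
s=dict(np.load("w1.npz")); h,sa,v=cv2.split(hsv(s)); I=s["img"]
def box(x0,y0,x1,y1):
    m=np.zeros(h.shape,bool); m[y0:y1,x0:x1]=True; return m
def cen(m): 
    return np.argwhere(m).mean(0)[::-1]
g=blob(box(300,135,340,175)&(h>45)&(h<85)&(sa>120)&(v>60)); print("btn",g.sum(),cen(g),onz(s,[cen(g)],.078))
rd=blob(box(350,125,372,145)&((h<8)|(h>172))&(sa>150)); print("red",rd.sum(),cen(rd),onz(s,[cen(rd)],.06))
ye=box(300,70,375,130)&(h>20)&(h<35)&(sa>120)
n,l,st,c=cv2.connectedComponentsWithStats(ye.astype(np.uint8)); 
for i in range(1,n): print("yel",st[i,4],c[i],onz(s,[c[i]],.063))
# panel rectangle
pan=blob(box(255,30,430,220)&(sa<40)&(v>150)); 
# collar: dark-ish ring
ring=blob(box(300,68,360,130)&(v<150)); (e)=cv2.fitEllipse(cv2.convexHull(np.argwhere(ring)[:,::-1].astype(np.int32))); print("ring",e,onz(s,[e[0]],.063))
kn=blob(box(335,120,405,195)&(v<70)); e=cv2.fitEllipse(cv2.convexHull(np.argwhere(kn)[:,::-1].astype(np.int32))); print("knob",e,onz(s,[e[0]],.068))
o=blob(box(160,10,230,80)&(h<20)&(sa>150)); print("plug",cen(o)); P=depthpts(s,o); print(np.percentile(P,[2,50,98],axis=0).round(3).tolist())
c1=cv2.resize(I[60:210,265:420,::-1],None,fx=3.8,fy=3.8,interpolation=2); c2=cv2.resize(I[10:80,160:230,::-1],(200,200),interpolation=2)
c1[:200,:200]=c2; cv2.imwrite("pics/w1c.png",c1); print(c1.shape)
E
```

```text
btn 242 [317.84710744 155.12396694] [[0.48763222 0.21259948 0.078     ]]
red 34 [360.64705882 133.5       ] [[0.53256025 0.17159129 0.06      ]]
yel 9 [316.  82.] [[0.5671784  0.24732275 0.063     ]]
yel 16 [362.5625  87.75  ] [[0.58264381 0.19163692 0.063     ]]
yel 1 [328.  95.] [[0.55897698 0.22796394 0.063     ]]
yel 17 [368.17647059  96.05882353] [[0.57653547 0.18129278 0.063     ]]
yel 1 [333.  97.] [[0.55917018 0.22132341 0.063     ]]
yel 1 [323.  99.] [[0.5523694  0.23195595 0.063     ]]
yel 2 [334.  103.5] [[0.55266829 0.21724635 0.063     ]]
yel 1 [324. 105.] [[0.54636712 0.22814517 0.063     ]]
yel 1 [329. 107.] [[0.54654397 0.22145647 0.063     ]]
yel 9 [341.44444444 117.66666667] [[0.54077283 0.20207544 0.063     ]]
ring ((329.0702819824219, 99.99726104736328), (46.70328903198242, 49.946292877197266), 179.66616821289062) [[0.55413068 0.22451337 0.063     ]]
knob ((369.21337890625, 157.002685546875), (55.51751708984375, 58.3276252746582), 28.097740173339844) [[0.50983042 0.1504584  0.068     ]]
plug [193.87012987  46.36883117]
[[0.529, 0.385, 0.021], [0.549, 0.397, 0.068], [0.569, 0.423, 0.071]]
(570, 589, 3)
```

View pics/w1c.png

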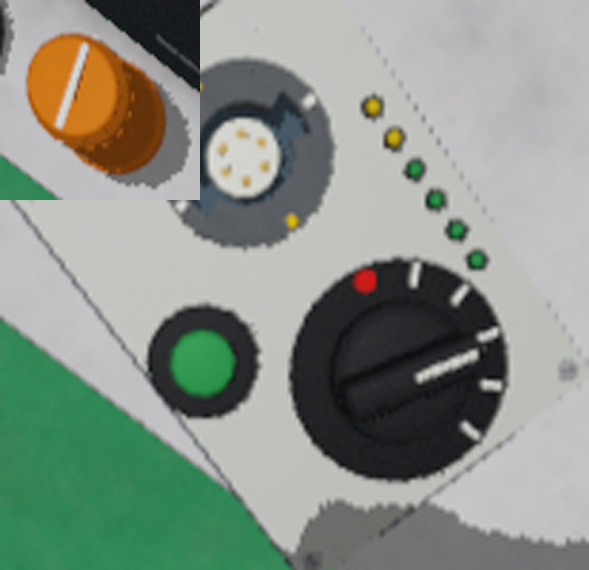

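The pointer stands at click 3, with its yaw at −45°, the tester's x at −30.3° and OFF at +45°. I'll move over the knob and turn the tool so its x runs along the bar.

Request:
{"api": "move_arm", "payload": {"rows": [[0, 0, -113, 50, 64, 190, 0], [0, 0, -113, 50, 64, 190, 0], [0, 0, -113, 50, 64, 190, 0], [0, 0, -113, 50, 64, 190, 0], [0, 0, -113, 50, 64, 190, 0], [0, 0, -113, 50, 64, 190, 0], [0, 0, -113, 50, 64, 190, 0], [0, 0, -113, 50, 64, 190, 0], [0, 0, -113, 50, 64, 190, 0], [0, 0, -113, 50, 64, 190, 0], [0, 0, -113, 50, 64, 190, 0], [0, 0, -113, 50, 64, 190, 0]]}}

```text
t: 3.2
tcp_pos: [0.5093, 0.1443, 0.2314]
tool_rot: [0.59, 0.808, -0.001, -0.0]
force: [0.0, -0.7, 0.0]
finger_gap: 1.0
gripper_force: 0.0
```

Request:
{"api": "move_arm", "payload": {"rows": [[0, 0, -27, 0, 0, 0, 0], [0, 0, -27, 0, 0, 0, 0], [0, 0, -27, 0, 0, 0, 0], [0, 0, -27, 0, 0, 0, 0], [0, 0, -27, 0, 0, 0, 0]]}}

```text
t: 3.62
tcp_pos: [0.5093, 0.1445, 0.2315]
tool_rot: [0.387, 0.922, -0.0, -0.0]
force: [0.2, -0.0, 0.3]
finger_gap: 1.003
gripper_force: 0.0
```

```bash
cat >> h.py <<'E'
def state():
    r=readout.sense(); Rm=R.from_quat(r["tool_rot"]).as_matrix(); return r["tcp_pos"],Rm,np.degrees(np.arctan2(Rm[1,0],Rm[0,0])),r
E
python3 - <<'E'
from h import *
s=imaging.snapshot("wrist"); np.savez("w2.npz",**s); cv2.imwrite("pics/w2.png",s["img"][...,::-1])
p,Rm,y,r=state(); print(p,y,r["q"]); print(cam(s)[2]); print(proj(s,[[.5097,.1487,.1],[.5541,.2246,.063],[.4876,.2126,.078]]))
E
```

```text
[0.50942545 0.14472511 0.23147231] 134.28745466620325 [ 6.59257072e-02  4.33081747e-01  1.69773033e+00 -6.47838610e-04
  1.01140503e+00 -7.06692229e-01]
[0.45971287 0.19449203 0.34896684]
[[322.34468771 236.23945322]
 [427.31536807 196.72376351]
 [361.86755915 148.25895191]]
```

View pics/w2.png

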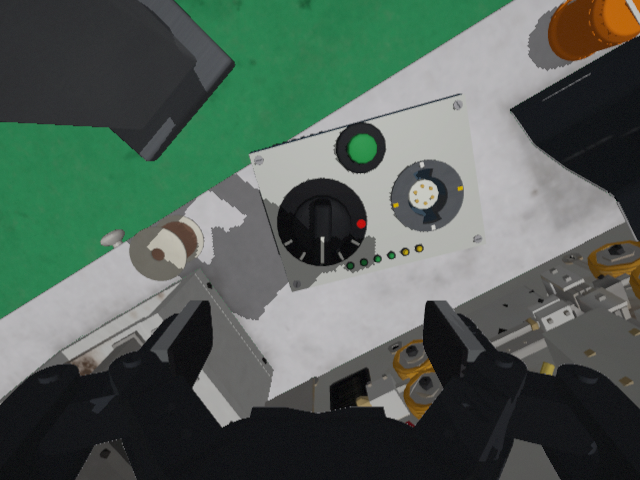

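The wrist view shows the knob dial at (322,222) with its pointer straight down the image at column 322, so the tool is aligned with the bar. The red dot is at (361,224), the button at (362,149) and the socket at (427,195).

```bash
python3 - <<'E'
from h import *
s=dict(np.load("w2.npz")); h,sa,v=cv2.split(hsv(s))
def box(x0,y0,x1,y1):
    m=np.zeros(h.shape,bool); m[y0:y1,x0:x1]=True; return m
def cen(m): return np.argwhere(m).mean(0)[::-1]
def ell(m): return cv2.fitEllipse(cv2.convexHull(np.argwhere(m)[:,::-1].astype(np.int32)))
k=blob(box(265,170,368,275)&(v<75)); e=ell(k); print("dial",e,onz(s,[e[0]],.0605))
g=blob(box(335,120,390,178)&(h>45)&(h<85)&(sa>120)); print("btn",onz(s,[cen(g)],.078))
ye=box(385,150,470,240)&(h>20)&(h<35)&(sa>120)
n,l,st,c=cv2.connectedComponentsWithStats(ye.astype(np.uint8))
Y=[onz(s,[c[i]],.063)[0] for i in range(1,n) if st[i,4]>8 and np.hypot(*(c[i]-[427,195]))>25]; print(Y)
if len(Y)==2: d=Y[1]-Y[0]; print("mid",(Y[0]+Y[1])/2,np.degrees(np.arctan2(d[1],d[0])))
ri=blob(box(385,150,470,240)&(v<130)); e=ell(ri); print("ring",e,onz(s,[e[0]],.063))
w=blob(box(310,228,335,268)&(sa<60)&(v>150)); P=onz(s,np.argwhere(w)[:,::-1],.1); print("line",w.sum(),P.min(0),P.max(0),P.mean(0))
d=np.linalg.svd(P-P.mean(0))[2][0]; print("pointer yaw",np.degrees(np.arctan2(d[1],d[0])))
P=depthpts(s,box(255,140,480,290)); print("panel z med",np.median(P[:,2]))
P=depthpts(s,k); P=P[P[:,2]>.094]; print("bar top",len(P),P.min(0),P.max(0),P.mean(0))
E
```

```text
dial ((321.3823547363281, 221.9693145751953), (87.63058471679688, 89.80219268798828), 92.23323059082031) [[0.50843118 0.14957003 0.0605    ]]
btn [[0.48743699 0.21253132 0.078     ]]
[array([0.56704129, 0.24740639, 0.063     ]), array([0.54052815, 0.20211024, 0.063     ])]
mid [0.55378472 0.22475832 0.063     ] -120.34166743079025
ring ((426.5188903808594, 195.29661560058594), (69.42974853515625, 75.72212219238281), 52.85904312133789) [[0.55276482 0.22490236 0.063     ]]
line 15 [0.50940859 0.14595578 0.1       ] [0.5130953 0.1486281 0.1      ] [0.51108832 0.14708429 0.1       ]
pointer yaw -35.208737908302226
panel z med 0.05990991606098328
bar top 969 [0.48993237 0.1300664  0.09449888] [0.52796166 0.16876949 0.1023844 ] [0.50730397 0.15107446 0.09951422]
```

Request:
{"api": "move_arm", "payload": {"rows": [[0, 0, 0, 3.4, 2.7, 0, 0.4], [0, 0, 0, 3.4, 2.7, 40, 0.5], [0, 0, 0, 3.4, 2.7, 80, 0.6], [0, 0, 0, 3.4, 2.7, 100, 0.6], [0, 0, 0, 3.4, 2.7, 115, 0.6], [0, 0, 0, 3.4, 2.7, 125, 0.6], [0, 0, 0, 3.4, 2.7, 132, 0.6], [0, 0, 0, 3.4, 2.7, 132, 0.6], [0, 0, 0, 3.4, 2.7, 132, 0.6]], "squeeze": 30}}

```text
t: 4.42
tcp_pos: [0.5097, 0.1509, 0.0997]
tool_rot: [0.387, 0.922, 0.0, 0.0]
force: [0.1, 0.4, 0.0]
finger_gap: 0.403
gripper_force: 0.0
```

```bash
python3 - <<'E'
from h import *
p,Rm,y,r=state(); print(p,y,r["force"],r["finger_gap"],r["ft_torque"])
E
```

```text
[0.50972934 0.15088697 0.09970992] 134.49617238984553 [0.07697414 0.35569756 0.0159678 ] 0.4028754954399765 [-0.00999768  0.01737462 -0.01961158]
```

Request:
{"api": "move_arm", "payload": {"rows": [[0, 0, 0, 0, -1, 0, 0.6], [0, 0, 0, 0, -1, 0, 1], [0, 0, 0, 0, -1, 0, 1], [0, 0, 0, 0, -1, 0, 1], [0, 0, 0, 0, -1, 0, 1], [0, 0, 0, 0, -1, 0, 1], [0, 0, 0, 0, -1, 0, 1]]}}

```text
t: 5.0
tcp_pos: [0.5088, 0.1499, 0.1004]
tool_rot: [0.386, 0.922, -0.0, 0.001]
force: [-1.9, -2.8, 6.7]
finger_gap: 0.144
gripper_force: 32.0
```

Request:
{"api": "move_arm", "payload": {"rows": [[0, 0, -7, 0, 0, 0, 1], [0, 0, -14, 0, 0, 0, 1], [0, 0, -21, 0, 0, 0, 1], [0, 0, -28, 0, 0, 0, 1], [0, 0, -35, 0, 0, 0, 1], [0, 0, -42, 0, 0, 0, 1], [0, 0, -49, 0, 0, 0, 1], [0, 0, -56, 0, 0, 0, 1], [0, 0, -63, 0, 0, 0, 1], [0, 0, -70, 0, 0, 0, 1], [0, 0, -77, 0, 0, 0, 1], [0, 0, -84, 0, 0, 0, 1]]}}

```text
t: 6.0
tcp_pos: [0.5086, 0.1487, 0.1004]
tool_rot: [-0.333, 0.943, -0.001, -0.0]
force: [-0.6, -7.6, 4.0]
finger_gap: 0.143
gripper_force: 31.8
```

Request:
{"api": "move_arm", "payload": {"rows": [[0, 0, -6, 0, 0, 0, 1], [0, 0, -6, 0, 0, 0, 1], [0, 0, -6, 0, 0, 0, 1], [0, 0, -6, 0, 0, 0, 0.6], [0, 0, -6, 0, 0, 0, 0.5], [0, 0, -6, 0, 0, 0, 0.5], [0, 0, -6, 0, 0, 0, 0.5]]}}

```text
t: 6.58
tcp_pos: [0.5086, 0.1505, 0.0993]
tool_rot: [-0.379, 0.925, 0.0, 0.0]
force: [-0.6, -0.1, 0.8]
finger_gap: 0.503
gripper_force: 0.0
```

```bash
python3 - <<'E'
from h import *
p,Rm,y,r=state(); print(p,y,r["force"],r["finger_gap"],r["ft_torque"],r["q"])
E
```

```text
[0.50864851 0.1505193  0.0992802 ] -135.46245590739346 [-0.59471547 -0.12804166  0.81736028] 0.5031082642398623 [-0.01134278  0.04229137  0.01059349] [ 7.67447746e-02  6.45044452e-01  1.79643219e+00  4.48253746e-04
  6.99927841e-01 -2.27172119e+00]
```

```bash
python3 - <<'E'
from h import *
s=dict(np.load("w1.npz")); h,sa,v=cv2.split(hsv(s))
m=np.zeros(h.shape,bool); m[20:62,172:200]=True
w=blob(m&(sa<100)&(v>140)); P=onz(s,np.argwhere(w)[:,::-1],.07); c=P.mean(0); d=np.linalg.svd(P-c)[2][0]
print(w.sum(),c,np.degrees(np.arctan2(d[1],d[0])),np.ptp((P-c)@d))
E
```

```text
115 [0.56902557 0.4114785  0.07      ] 112.45183543942477 0.0323559502232571
```

Request:
{"api": "move_arm", "payload": {"rows": [[0, 0, 0, 0, 0, -40, 0], [0, 0, 0, 0, 0, -80, 0], [0, 0, 0, 0, 0, -120, 0]]}}

```text
t: 6.83
tcp_pos: [0.5078, 0.1504, 0.2194]
tool_rot: [-0.379, 0.925, 0.001, -0.002]
force: [1.2, -0.7, 0.0]
finger_gap: 0.904
gripper_force: 0.0
```

```bash
python3 - <<'E'
from h import *
for n,b in(("side0",(60,260,240,360)),("w1",(170,0,280,60))):
    s=dict(np.load(n+".npz")); m=np.zeros((480,640),bool); m[b[1]:b[3],b[0]:b[2]]=True
    m&=s["img"].max(2)<60
    P=depthpts(s,m)
    for y0 in np.arange(.3,.65,.04):
        Q=P[(abs(P[:,1]-y0)<.02)&(P[:,0]<.85)]
        if len(Q)>5:
            i=Q[:,0].argmin(); print(n,round(y0,2),len(Q),Q[i].round(3),Q[Q[:,2].argmax()].round(3))
E
```

```text
side0 0.3 9 [0.644 0.318 0.091] [0.652 0.32  0.096]
side0 0.34 162 [0.632 0.326 0.081] [0.683 0.352 0.103]
side0 0.38 265 [0.645 0.397 0.07 ] [0.709 0.399 0.117]
side0 0.42 714 [0.588 0.41  0.004] [0.732 0.437 0.128]
side0 0.46 1145 [0.594 0.441 0.004] [0.743 0.476 0.142]
side0 0.5 1304 [0.613 0.494 0.005] [0.742 0.507 0.152]
side0 0.54 1293 [0.632 0.521 0.008] [0.745 0.523 0.153]
side0 0.58 1244 [0.663 0.56  0.015] [0.762 0.577 0.152]
side0 0.62 1206 [0.678 0.602 0.025] [0.776 0.636 0.152]
w1 0.34 1444 [0.569 0.344 0.002] [0.628 0.321 0.07 ]
w1 0.38 1185 [0.574 0.361 0.002] [0.625 0.36  0.04 ]
w1 0.42 597 [0.584 0.4   0.002] [0.616 0.401 0.017]
w1 0.46 61 [0.595 0.443 0.001] [0.603 0.441 0.009]
```

Request:
{"api": "move_arm", "payload": {"rows": [[0, 0, 44, -227, 143, 0, 0], [0, 0, 44, -227, 143, 0, 0], [0, 0, 44, -227, 143, 0, 0], [0, 0, 44, -227, 143, 0, 0], [0, 0, 44, -227, 143, 0, 0], [0, 0, 44, -227, 143, 0, 0], [0, 0, 44, -227, 143, 0, 0], [0, 0, 44, -227, 143, 0, 0], [0, 0, 44, -227, 143, 0, 0]]}}

```text
t: 7.58
tcp_pos: [0.5693, 0.4129, 0.2183]
tool_rot: [-0.006, 1.0, -0.0, -0.0]
force: [0.0, 0.0, 1.3]
finger_gap: 1.0
gripper_force: 0.0
```

```bash
python3 - <<'E'
from h import *
s=imaging.snapshot("wrist"); np.savez("w3.npz",**s); cv2.imwrite("pics/w3.png",s["img"][...,::-1])
p,Rm,y,r=state(); print(p,y,r["q"]); h,sa,v=cv2.split(hsv(s))
u,w0=proj(s,[[.569,.4115,.07]])[0].astype(int); print(u,w0)
m=np.zeros(h.shape,bool); m[max(w0-70,0):w0+70,u-70:u+70]=True
o=blob(m&(h<20)&(sa>100)); 
w=blob(cv2.morphologyEx(o.astype(np.uint8),3,np.ones((25,25)))>0)&m&(sa<100)&(v>140); w=blob(w)
P=onz(s,np.argwhere(w)[:,::-1],.07); c=P.mean(0); d=np.linalg.svd(P-c)[2][0]
print("line",w.sum(),c,np.degrees(np.arctan2(d[1],d[0])),np.ptp((P-c)@d))
Q=depthpts(s,o); Q=Q[Q[:,2]>.066]; print("top",len(Q),Q.min(0),Q.max(0),(Q.min(0)+Q.max(0))/2)
E
```

```text
[0.56922722 0.41140186 0.2183649 ] -179.3558888774029 [ 4.67289871e-01  6.73756974e-01  1.25360065e+00 -4.80367660e-04
  1.21636805e+00 -1.11458227e+00]
315 233
line 185 [0.55029834 0.40710627 0.07      ] -2.721003068451917 0.033215429996927774
top 1941 [0.53034442 0.38676396 0.06600656] [0.57018339 0.42748884 0.07208127] [0.5502639  0.4071264  0.06904392]
```

View pics/w3.png

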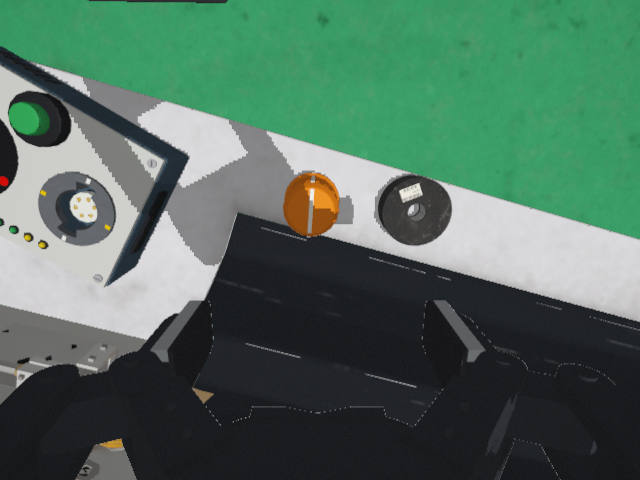

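The wrist view shows the plug top at (311,205) with its line nearly vertical in the image. Depth and line centre agree on (0.550,0.407) and yaw −2.7°, which overrides the earlier estimate. The reel at (414,210) is clear.

Request:
{"api": "move_arm", "payload": {"rows": [[0, 0, -19, 19, -4, 0, 0.2], [0, 0, -19, 19, -4, 30, 0.2], [0, 0, -19, 19, -4, 60, 0.25], [0, 0, -19, 19, -4, 80, 0.25], [0, 0, -19, 19, -4, 80, 0.25], [0, 0, -19, 19, -4, 80, 0.25], [0, 0, -19, 19, -4, 80, 0.25]]}}

```text
t: 8.22
tcp_pos: [0.5522, 0.4066, 0.1407]
tool_rot: [-0.169, 0.986, 0.0, 0.001]
force: [0.4, 0.5, -0.1]
finger_gap: 0.752
gripper_force: 0.0
```

```bash
python3 - <<'E'
from h import *
p,Rm,y,r=state(); print(p,y,r["finger_gap"],Rm.T@(np.array([.5503,.4071,.054])-p)*1000)
E
```

```text
[0.55217936 0.40659365 0.1407367 ] -160.54177770771705 0.7521012901903193 [ 1.76764566  1.08853464 86.73369897]
```

Request:
{"api": "move_arm", "payload": {"rows": [[0, 0, 0, 1.5, 1, 30, 0.25], [0, 0, 0, 1.5, 1, 55, 0.25], [0, 0, 0, 1.5, 1, 75, 0.25], [0, 0, 0, 1.5, 1, 86, 0.25], [0, 0, 0, 1.5, 1, 86, 0.25], [0, 0, 0, 1.5, 1, 86, 1], [0, 0, 0, 1.5, 1, 86, 1], [0, 0, 0, 1.5, 1, 86, 1], [0, 0, 0, 1.5, 1, 86, 1], [0, 0, 0, 1.5, 1, 86, 1], [0, 0, 0, 1.5, 1, 86, 1], [0, 0, 0, 1.5, 1, 86, 1]], "squeeze": 70}}

```text
t: 9.22
tcp_pos: [0.551, 0.4084, 0.0557]
tool_rot: [-0.17, 0.986, 0.001, 0.002]
force: [0.4, -0.3, 6.2]
finger_gap: 0.485
gripper_force: 71.3
```

```bash
python3 - <<'E'
from h import *
p,Rm,y,r=state(); print(p,y,r["finger_gap"],r["gripper_force"],r["force"])
E
```

```text
[0.5510485  0.40838507 0.05565149] -160.46467729449304 0.484507617383614 71.31137277698144 [ 0.39129852 -0.31506195  6.21844406]
```

Request:
{"api": "move_arm", "payload": {"rows": [[0, 0, 0, 0, 0, -35, 1], [0, 0, 0, 0, 0, -70, 1], [0, 0, 0, 0, 0, -95, 1], [0, 0, 27.6, 58, -174, -95, 1], [0, 0, 27.6, 58, -174, -95, 1], [0, 0, 27.6, 58, -174, -95, 1], [0, 0, 27.6, 58, -174, -95, 1], [0, 0, 27.6, 58, -174, -95, 1], [0, 0, 27.6, 58, -174, -95, 1], [0, 0, 27.6, 58, -174, -95, 1], [0, 0, 27.6, 58, -174, -95, 1]]}}

```text
t: 10.13
tcp_pos: [0.553, 0.2248, 0.1485]
tool_rot: [0.07, 0.998, 0.0, 0.0]
force: [-0.7, -0.6, -1.4]
finger_gap: 0.483
gripper_force: 71.5
```

```bash
python3 - <<'E'
from h import *
a=[state()[0]]
s=imaging.snapshot("wrist"); a.append(state()[0]); t=imaging.snapshot("side"); np.savez("w4.npz",**s);np.savez("side4.npz",**t)
p,Rm,y,r=state(); a.append(p); print(np.array(a),y,r["finger_gap"],r["gripper_force"],r["force"])
c=t["img"][200:300,220:340]; c=cv2.resize(c,(480,400),interpolation=2)
b=cv2.resize(s["img"],(0,0),fx=.5,fy=.5)
im=np.zeros((400,800,3),np.uint8); im[:,:480]=c; im[:240,480:]=b; cv2.imwrite("pics/m4.png",im[...,::-1])
h,sa,v=cv2.split(hsv(t)); m=np.zeros(h.shape,bool); m[200:300,220:340]=True
o=blob(m&(h<20)&(sa>110)&(v>80)); P=depthpts(t,o); print("plug side",o.sum(),np.percentile(P,[2,50,98],axis=0).round(3).tolist())
E
```

```text
[[0.55303619 0.22481589 0.14849101]
 [0.55294298 0.2252781  0.14838565]
 [0.55287282 0.2255415  0.14833624]] 172.02834882434323 0.48340702630356597 71.53951539192349 [ 0.49785584 -0.14241135 -1.00666475]
plug side 281 [[0.528, 0.128, 0.109], [0.539, 0.236, 0.136], [0.625, 0.25, 0.162]]
```

View pics/m4.png

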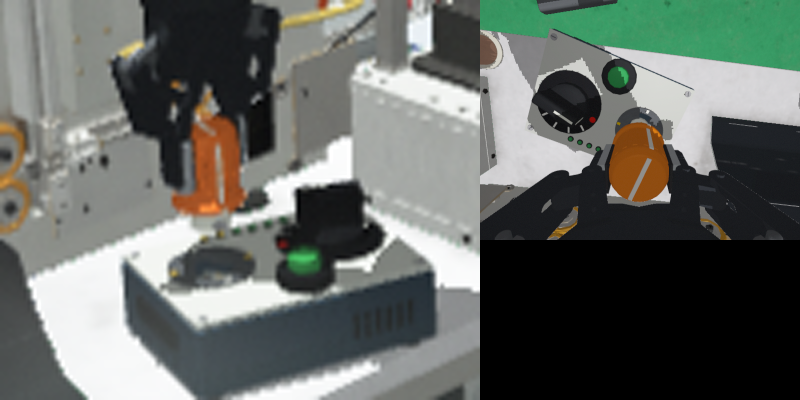

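The plug is upright in the jaws above the socket, its top at about (320,324) in the wrist view. The knob bar points at the red dot. Next I measure the plug's axis and line from the wrist view.

```bash
python3 - <<'E'
from h import *
s=dict(np.load("w4.npz")); h,sa,v=cv2.split(hsv(s)); p=np.array([.5529,.2253,.1484])
m=np.zeros(h.shape,bool); m[230:420,250:390]=True
o=blob(m&(h<20)&(sa>100)); w=m&(sa<90)&(v>120)
w&=cv2.morphologyEx(o.astype(np.uint8),3,np.ones((25,25)))>0; 
n,l,st,c=cv2.connectedComponentsWithStats(w.astype(np.uint8)); 
for i in range(1,n):
    if st[i,4]>30:
        P=onz(s,np.argwhere(l==i)[:,::-1],.1627); cc=P.mean(0); d=np.linalg.svd(P-cc)[2][0]
        print(st[i],cc,np.degrees(np.arctan2(d[1],d[0])),np.ptp((P-cc)@d))
Q=depthpts(s,o); Q=Q[Q[:,2]>.157]; print("top",len(Q),Q.min(0),Q.max(0),(Q.min(0)+Q.max(0))/2, "tcp",p)
# knob pointer
k=onz(s,[[0,0]],.1); u=proj(s,[[.509,.149,.1]])[0]; m=np.zeros(h.shape,bool); a,b=u.astype(int); m[b-45:b+45,a-45:a+45]=True
w=m&(sa<60)&(v>150); n,l,st,c=cv2.connectedComponentsWithStats(w.astype(np.uint8))
for i in range(1,n):
    if 20<st[i,4]<200: P=onz(s,np.argwhere(l==i)[:,::-1],.1); cc=P.mean(0); print("kn",st[i,4],cc,np.degrees(np.arctan2(*(cc-[.509,.149,.1])[1::-1])))
E
```

```text
[333 256  15  44 317] [0.52518358 0.23542835 0.1627    ] 4.163454431836381 0.014895214073829734
[296 316  47  84 829] [0.55232602 0.22521258 0.1627    ] -30.87414461092318 0.034063069066260034
top 9464 [0.53090298 0.2035696  0.15700105] [0.57180593 0.24557916 0.16460469] [0.55135446 0.22457438 0.16080287] tcp [0.5529 0.2253 0.1484]
kn 93 [0.49120446 0.13304372 0.1       ] -138.11917120025964
kn 44 [0.48751714 0.13860638 0.1       ] -154.18184520774886
kn 61 [0.51157349 0.15092642 0.1       ] 36.81710698758287
kn 79 [0.52589259 0.12334816 0.1       ] -56.63376853651036
```

Request:
{"api": "move_arm", "payload": {"rows": [[0, 0, 0, -1.8, 0, 10, 1], [0, 0, 0, -1.8, 0, 20, 1], [0, 0, 0, -1.8, 0, 25, 1], [0, 0, 0, -1.8, 0, 30, 1], [0, 0, 0, -1.8, 0, 33, 1], [0, 0, 0, -1.8, 0, 35, 1], [0, 0, 0, -1.8, 0, 37, 1], [0, 0, 0, -1.8, 0, 37, 1]]}}

```text
t: 10.9
tcp_pos: [0.5546, 0.2239, 0.111]
tool_rot: [0.07, 0.998, -0.0, -0.0]
force: [-0.2, -0.4, -3.1]
finger_gap: 0.485
gripper_force: 71.5
```

```bash
python3 - <<'E'
from h import *
p,Rm,y,r=state(); print(p,y,r["gripper_force"],r["force"],r["ft_torque"],"origin depth mm",(p[2]-.0557-.06)*1000)
E
```

```text
[0.55463741 0.22392871 0.11098342] 171.93097150230926 71.53246327769011 [-0.22089739 -0.39447785 -3.07023193] [-0.03254191 -0.04105459  0.03532424] origin depth mm -4.716575935230852
```

Request:
{"api": "move_arm", "payload": {"rows": [[0, 0, 0, 0, 0, 3, 1], [0, 0, 0, 0, 0, 6, 1], [0, 0, 0, 0, 0, 8, 1], [0, 0, 0, 0, 0, 8.5, 1], [0, 0, 0, 0, 0, 8.5, 1], [0, 0, 0, 0, 0, 8.5, 1]]}}

```text
t: 11.4
tcp_pos: [0.5553, 0.2241, 0.1038]
tool_rot: [0.07, 0.998, 0.0, 0.001]
force: [-0.5, -0.3, 6.8]
finger_gap: 0.488
gripper_force: 72.2
```

```bash
python3 - <<'E'
from h import *
p,Rm,y,r=state(); print(p,y,r["gripper_force"],r["force"],r["ft_torque"],"origin depth mm",(p[2]-.0557-.06)*1000)
E
```

```text
[0.55533793 0.22407236 0.10382544] 171.93379893122693 72.17843407066539 [-0.51946236 -0.33245676  6.83611972] [-0.08663647  0.19633738 -0.04405082] origin depth mm -11.874561925753923
```

Request:
{"api": "move_arm", "payload": {"rows": [[0, 0, 0, 0, 0, 0.8, 1], [0, 0, 6, 0, 0, 0.8, 1], [0, 0, 13, 0, 0, 0.8, 1], [0, 0, 20, 0, 0, 0.8, 1], [0, 0, 27, 0, 0, 0.8, 1]]}}

```text
t: 11.82
tcp_pos: [0.5555, 0.2243, 0.1032]
tool_rot: [0.304, 0.953, 0.001, 0.001]
force: [-0.2, 0.6, 4.9]
finger_gap: 0.486
gripper_force: 72.3
```

```bash
python3 - <<'E'
from h import *
p,Rm,y,r=state(); print(p,y,r["gripper_force"],r["force"],r["ft_torque"],"origin depth mm",(p[2]-.0557-.06)*1000)
E
```

```text
[0.55546925 0.22430023 0.1032441 ] 144.5817834317986 72.25977080175653 [-0.23048672  0.59221005  4.8753076 ] [0.11342585 0.1018771  0.06509614] origin depth mm -12.455897479700981
```

Request:
{"api": "move_arm", "payload": {"rows": [[0, 0, 7, 0, 0, 0, 1], [0, 0, 14, 0, 0, 0, 1], [0, 0, 21, 0, 0, 0, 1], [0, 0, 28, 0, 0, 0, 1], [0, 0, 35, 0, 0, 0, 1], [0, 0, 42, 0, 0, 0, 1], [0, 0, 49, 0, 0, 0, 1], [0, 0, 55, 0, 0, 0, 1], [0, 0, 60, 0, 0, 0, 1], [0, 0, 64, 0, 0, 0, 1], [0, 0, 64, 0, 0, 0, 1], [0, 0, 64, 0, 0, 0, 1]]}}

```text
t: 12.82
tcp_pos: [0.556, 0.2246, 0.1034]
tool_rot: [0.761, 0.649, 0.002, 0.001]
force: [-0.2, 0.7, 6.5]
finger_gap: 0.483
gripper_force: 72.3
```

```bash
python3 - <<'E'
from h import *
p,Rm,y,r=state(); print(p,y,r["gripper_force"],r["force"],r["ft_torque"],"origin depth mm",(p[2]-.0557-.06)*1000)
E
```

```text
[0.55601173 0.22458882 0.10344167] 80.91876902190837 72.25707344943658 [-0.16499333  0.724474    6.45734392] [0.14024049 0.00145883 0.02825942] origin depth mm -12.25833327220177
```

Request:
{"api": "move_arm", "payload": {"rows": [[0, 0, 0, 0, 0, 0, 1], [0, 0, 0, 0, 0, 0, 1], [0, 0, 0, 0, 0, -1.5, 1], [0, 0, 0, 0, 0, -1.5, 0.4], [0, 0, 0, 0, 0, -1.5, 0.2], [0, 0, 0, 0, 0, -1.5, 0.2], [0, 0, 0, 0, 0, -1.5, 0.2], [0, 0, 0, 0, 0, -40, 0.2], [0, 0, 0, 0, 0, -80, 0.2], [0, 0, 0, 0, 0, -120, 0]]}}

```text
t: 13.65
tcp_pos: [0.5537, 0.2236, 0.2217]
tool_rot: [0.761, 0.649, -0.002, -0.001]
force: [1.4, 0.3, -0.2]
finger_gap: 0.922
gripper_force: 0.0
```

```bash
python3 - <<'E'
from h import *
s=imaging.snapshot("wrist"); np.savez("w5.npz",**s); t=imaging.snapshot("side")
p,Rm,y,r=state(); print(p,y); h,sa,v=cv2.split(hsv(s))
cv2.imwrite("pics/w5.png",s["img"][...,::-1])
u=proj(s,[[.5538,.2248,.12]])[0].astype(int); print(u)
m=np.zeros(h.shape,bool); m[max(u[1]-80,0):u[1]+80,u[0]-80:u[0]+80]=True
o=blob(m&(h<20)&(sa>100)); w=m&(sa<100)&(v>120); w=blob(w&(cv2.morphologyEx(o.astype(np.uint8),3,np.ones((31,31)))>0))
P=onz(s,np.argwhere(w)[:,::-1],.12); c=P.mean(0); d=np.linalg.svd(P-c)[2][0]; print("line",w.sum(),c,np.degrees(np.arctan2(d[1],d[0])),np.ptp((P-c)@d))
Q=depthpts(s,o); Q=Q[Q[:,2]>.112]; print("top",len(Q),Q.min(0),Q.max(0),(Q.min(0)+Q.max(0))/2,np.median(Q[:,2]))
h,sa,v=cv2.split(hsv(t)); pp=proj(t,[[.5538,.2248,.1]])[0].astype(int); m=np.zeros(h.shape,bool); m[pp[1]-30:pp[1]+30,pp[0]-20:pp[0]+20]=True
o=blob(m&(h<20)&(sa>100)); P=depthpts(t,o); print("side",np.percentile(P,[2,50,98],axis=0).round(4).tolist())
E
```

```text
[0.55891219 0.22490914 0.22861275] 80.94132198426755
[317 250]
line 245 [0.55575514 0.22528606 0.12      ] -121.50748545005162 0.03419259570224373
top 2902 [0.53424854 0.20385978 0.1120041 ] [0.57682964 0.24650763 0.12189278] [0.55553909 0.2251837  0.11694844] 0.1195174599488788
side [[0.5319, 0.2125, 0.0657], [0.5449, 0.2388, 0.0961], [0.5703, 0.2497, 0.1188]]
```

View pics/w5.png

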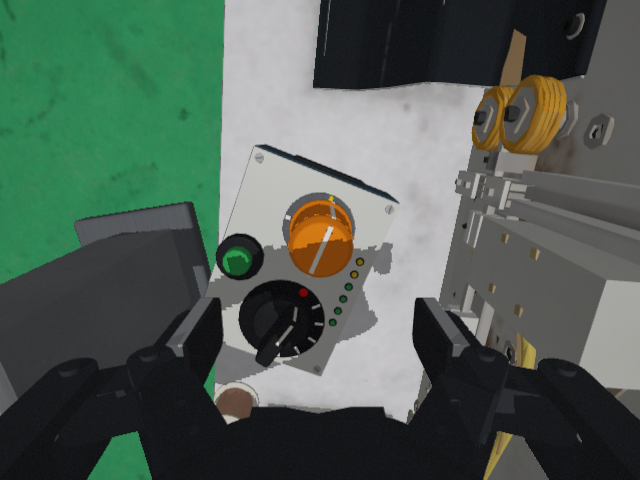

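The plug is turned: its line yaw is 58.5° against 59.7°, and its top is at 0.1195, so it sits about 10 mm below the panel, locked. The plug is at (321,240) in the wrist view and the knob bar still points at the red dot (304,293). I go back to the knob now.

Request:
{"api": "move_arm", "payload": {"rows": [[0, 0, -143, -82, -35, 0, 0], [0, 0, -143, -82, -35, 0, 0], [0, 0, -143, -82, -35, 0, 0], [0, 0, -143, -82, -35, 0, 0], [0, 0, -143, -82, -35, 0, 0], [0, 0, -143, -82, -35, 0, 0], [0, 0, -143, -82, -35, 0, 0], [0, 0, -143, -82, -35, 0, 0], [0, 0, -143, -82, -35, 0, 0], [0, 0, -143, -82, -35, 0, 0], [0, 0, -143, -82, -35, 0, 0], [0, 0, -143, -82, -35, 0, 0]]}}

```text
t: 14.75
tcp_pos: [0.5066, 0.1484, 0.2211]
tool_rot: [0.112, 0.994, -0.0, -0.001]
force: [0.0, 0.0, -0.3]
finger_gap: 1.0
gripper_force: 0.0
```

Request:
{"api": "move_arm", "payload": {"rows": [[0, 0, -58, 0, 0, 0, 0.3], [0, 0, -58, 0, 0, 0, 0.6], [0, 0, -58, 0, 0, 0, 0.6], [0, 0, -58, 0, 0, 0, 0.6], [0, 0, -58, 0, 0, 0, 0.6], [0, 0, -58, 0, 0, 0, 0.6], [0, 0, -58, 0, 0, 0, 0.6], [0, 0, -58, 0, 0, 0, 0.6], [0, 0, -58, 0, 0, 0, 0.6], [0, 0, -58, 0, 0, 0, 0.6], [0, 0, -58, 0, 0, 0, 0.6]], "squeeze": 30}}

```text
t: 15.67
tcp_pos: [0.5069, 0.1485, 0.2215]
tool_rot: [-0.38, 0.925, 0.0, -0.0]
force: [0.2, -0.2, 0.3]
finger_gap: 0.399
gripper_force: 0.0
```

```bash
python3 - <<'E'
from h import *
a=[]
for i in range(3): s=imaging.snapshot("wrist"); p,Rm,y,r=state(); a.append(p)
p=np.mean(a,0); print(np.array(a),y%360,"shift to (.509,.149,.0995):",Rm.T@(np.array([.509,.149,.0995])-p)*1000,"turn",(y-44.7)%180)
E
```

```text
[[0.50703987 0.1484776  0.22167153]
 [0.50711074 0.14849749 0.2217692 ]
 [0.50718899 0.14848576 0.22187604]] 224.71189768670862 shift to (.509,.149,.0995): [ -1.72627323  -0.97928727 122.27178433] turn 0.01189768670860758
```

Request:
{"api": "move_arm", "payload": {"rows": [[0, 0, 0, -1.5, -1, 40, 0.6], [0, 0, 0, -1.5, -1, 80, 0.6], [0, 0, 0, -1.5, -1, 105, 0.6], [0, 0, 0, -1.5, -1, 122, 0.6], [0, 0, 0, -1.5, -1, 122, 0.6], [0, 0, 0, -1.5, -1, 122, 1], [0, 0, 0, -1.5, -1, 122, 1], [0, 0, 0, -1.5, -1, 122, 1], [0, 0, 0, -1.5, -1, 122, 1], [0, 0, 0, -1.5, -1, 122, 1]]}}

```text
t: 16.65
tcp_pos: [0.5094, 0.149, 0.1008]
tool_rot: [-0.381, 0.925, -0.0, 0.001]
force: [1.4, 1.0, -3.0]
finger_gap: 0.143
gripper_force: 33.1
```

```bash
python3 - <<'E'
from h import *
p,Rm,y,r=state(); print(p,y%360,r["gripper_force"],r["finger_gap"],r["force"],r["ft_torque"])
E
```

```text
[0.50939542 0.14898709 0.10077831] 224.77914155123622 33.10033321380615 0.14319299835171406 [ 1.42993498  1.0188823  -3.02324675] [ 0.09968923 -0.0498572  -0.04898394]
```

Request:
{"api": "move_arm", "payload": {"rows": [[0, 0, 7, 0, 0, 0, 1], [0, 0, 14, 0, 0, 0, 1], [0, 0, 21, 0, 0, 0, 1], [0, 0, 28, 0, 0, 0, 1], [0, 0, 35, 0, 0, 0, 1], [0, 0, 42, 0, 0, 0, 1], [0, 0, 49, 0, 0, 0, 1], [0, 0, 56, 0, 0, 0, 1], [0, 0, 63, 0, 0, 0, 1], [0, 0, 70, 0, 0, 0, 1], [0, 0, 77, 0, 0, 0, 1], [0, 0, 84, 0, 0, 0, 1]]}}

```text
t: 17.65
tcp_pos: [0.5094, 0.149, 0.1008]
tool_rot: [0.338, 0.941, 0.0, 0.001]
force: [1.8, 0.2, -5.3]
finger_gap: 0.148
gripper_force: 32.9
```

Request:
{"api": "move_arm", "payload": {"rows": [[0, 0, 6, 0, 0, 0, 1], [0, 0, 6, 0, 0, 0, 1], [0, 0, 6, 0, 0, 0, 1], [0, 0, 6, 0, 0, 0, 1], [0, 0, 6, 0, 0, 0, 1]]}}

```text
t: 18.07
tcp_pos: [0.5094, 0.149, 0.1007]
tool_rot: [0.384, 0.923, 0.0, 0.0]
force: [-0.3, 0.6, 3.6]
finger_gap: 0.149
gripper_force: 34.0
```

```bash
python3 - <<'E'
from h import *
p,Rm,y,r=state(); print(p,y%360,r["gripper_force"],r["finger_gap"],r["force"],r["ft_torque"])
E
```

```text
[0.5093548  0.1490228  0.10073324] 134.8679164595251 34.0496563911438 0.148676667179553 [-0.28214952  0.55778863  3.6137751 ] [ 0.20201654  0.17512105 -0.06966453]
```

Release, lift and look.

Request:
{"api": "move_arm", "payload": {"rows": [[0, 0, 0, 0, 0, 0, 0.6], [0, 0, 0, 0, 0, 0, 0.5], [0, 0, 0, 0, 0, 0, 0.5], [0, 0, 0, 0, 0, -40, 0.5], [0, 0, 0, 0, 0, -80, 0.5], [0, 0, 0, 0, 0, -120, 0.5], [0, 0, 0, 0, 0, -130, 0.5], [0, 0, 0, 0, 0, -130, 1], [0, 0, 0, 0, 0, -130, 1], [0, 0, 0, 0, 0, -130, 1], [0, 0, 0, 0, 0, -130, 1], [0, 0, 0, 0, 0, -130, 1]]}}

```text
t: 19.07
tcp_pos: [0.5079, 0.1487, 0.2281]
tool_rot: [0.384, 0.923, -0.001, -0.002]
force: [0.2, -1.1, 0.6]
finger_gap: 0.001
gripper_force: 0.0
```

```bash
python3 - <<'E'
from h import *
s=imaging.snapshot("wrist"); np.savez("w6.npz",**s); cv2.imwrite("pics/w6.png",s["img"][...,::-1])
p,Rm,y,r=state(); print(p,y,r["finger_gap"]); h,sa,v=cv2.split(hsv(s))
def box(c,d):
    m=np.zeros(h.shape,bool); m[max(c[1]-d,0):c[1]+d,c[0]-d:c[0]+d]=True; return m
u=proj(s,[[.5538,.2248,.12]])[0].astype(int); m=box(u,55)
o=blob(m&(h<20)&(sa>100)); w=m&(sa<100)&(v>120); w=blob(w&(cv2.morphologyEx(o.astype(np.uint8),3,np.ones((31,31)))>0))
P=onz(s,np.argwhere(w)[:,::-1],.12); c=P.mean(0); d=np.linalg.svd(P-c)[2][0]; print("plug line",w.sum(),c,np.degrees(np.arctan2(d[1],d[0]))%180)
Q=depthpts(s,o); print("top z",np.median(Q[Q[:,2]>.112][:,2]))
u=proj(s,[[.4875,.2125,.078]])[0].astype(int); g=blob(box(u,30)&(h>45)&(h<85)&(sa>120)); c=np.argwhere(g).mean(0)[::-1]; B=onz(s,[c],.078)[0]; print("btn",c,B)
u=proj(s,[[.521,.137,.1]])[0].astype(int); w=blob(box(u,22)&(sa<60)&(v>140)); P=onz(s,np.argwhere(w)[:,::-1],.1); c=P.mean(0);print("pointer",w.sum(),c,np.degrees(np.arctan2(*(c-[.509,.149,.1])[1::-1])))
print("shift to btn, TCP .2 :",Rm.T@(np.array([.4875,.2125,.15])-p)*1000)
E
```

```text
[0.50819158 0.14875158 0.22837275] 134.7846757023062 -0.0005458507104277927
plug line 279 [0.55540596 0.22493633 0.12      ] 58.301707738550945
top z 0.11959392263834266
btn [360.15731874 154.59644323] [0.48740136 0.2126253  0.078     ]
pointer 332 [0.53390893 0.13456072 0.1       ] -30.10014412177816
shift to btn, TCP .2 : [59.64476104 30.43117489 78.42663434]
```

View pics/w6.png

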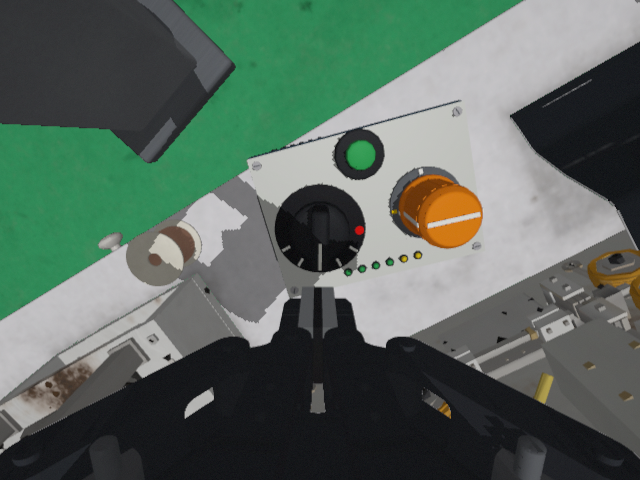

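The knob stands on stroke 3 (pointer vertical at column 320, stroke below it), the plug is locked, and the button is at (360,154). I move the shut fingertips over the button.

Request:
{"api": "move_arm", "payload": {"rows": [[0, 0, -15, 59.5, 30.5, 0, 1], [0, 0, -15, 59.5, 30.5, 0, 1], [0, 0, -15, 59.5, 30.5, 30, 1], [0, 0, -15, 59.5, 30.5, 70, 1], [0, 0, -15, 59.5, 30.5, 100, 1], [0, 0, -15, 59.5, 30.5, 115, 1], [0, 0, -15, 59.5, 30.5, 115, 1], [0, 0, -15, 59.5, 30.5, 115, 1]]}}

```text
t: 19.78
tcp_pos: [0.4881, 0.2124, 0.1137]
tool_rot: [0.261, 0.965, -0.001, -0.001]
force: [0.0, 0.3, 0.5]
finger_gap: 0.001
gripper_force: 0.0
```

```bash
python3 - <<'E'
from h import *
p,Rm,y,r=state(); print(p,y%360,r["force"],manip.tip_extent if 'manip' in globals() else '',Rm.T@(np.array([.4875,.2125,.103])-p)*1000)
E
```

```text
[0.48806231 0.21241845 0.11374965] 149.78398628569622 [0.03626016 0.34550354 0.53985178]  [ 0.50051132 -0.18904076 10.75135269]
```

Request:
{"api": "move_arm", "payload": {"rows": [[0, 0, 0, 0, 0, 8, 1], [0, 0, 0, 0, 0, 12, 1], [0, 0, 0, 0, 0, 15, 1], [0, 0, 0, 0, 0, 17, 1], [0, 0, 0, 0, 0, 18, 1], [0, 0, 0, 0, 0, 18, 1], [0, 0, 0, 0, 0, 18, 1]]}}

```text
t: 20.37
tcp_pos: [0.4903, 0.2129, 0.1008]
tool_rot: [0.261, 0.965, 0.001, 0.002]
force: [-2.4, -1.2, 21.8]
finger_gap: -0.002
gripper_force: 10.8
```

```bash
python3 - <<'E'
from h import *
p,Rm,y,r=state(); print(p,r["force"])
E
```

```text
[0.49034517 0.21290112 0.10079048] [-2.35033743 -1.20910138 21.82186429]
```

Force is well above the 5 N needed, so the button should be at its stop. I back off in small steps to see whether the force follows the button's spring.

Request:
{"api": "move_arm", "payload": {"rows": [[0, 0, 0, 0, 0, -4, 1], [0, 0, 0, 0, 0, -4, 1], [0, 0, 0, 0, 0, -4, 1]]}}

```text
t: 20.62
tcp_pos: [0.4903, 0.2129, 0.1025]
tool_rot: [0.261, 0.965, 0.001, 0.002]
force: [1.6, 0.4, 3.1]
finger_gap: -0.002
gripper_force: 2.0
```

Request:
{"api": "move_arm", "payload": {"rows": [[0, 0, 0, 0, 0, -3, 1], [0, 0, 0, 0, 0, -3, 1], [0, 0, 0, 0, 0, -3, 1]]}}

```text
t: 20.87
tcp_pos: [0.4895, 0.2127, 0.1043]
tool_rot: [0.261, 0.965, 0.0, 0.001]
force: [1.8, 0.5, 2.4]
finger_gap: 0.002
gripper_force: 1.5
```

Request:
{"api": "move_arm", "payload": {"rows": [[0, 0, 0, 0, 0, -3, 1], [0, 0, 0, 0, 0, -3, 1], [0, 0, 0, 0, 0, -3, 1]]}}

```text
t: 21.12
tcp_pos: [0.4882, 0.2124, 0.1067]
tool_rot: [0.261, 0.965, -0.0, -0.001]
force: [1.1, 0.3, 2.0]
finger_gap: 0.003
gripper_force: 0.8
```

The force tails off over about 6 mm of travel, so the button did bottom out. I retreat and check.

Request:
{"api": "move_arm", "payload": {"rows": [[0, 0, 0, 0, 0, -30, 1], [0, 0, 0, 0, 0, -70, 1], [0, 0, 0, 0, 0, -110, 1], [0, 0, 0, 0, 0, -130, 1], [0, 0, 0, -20, 0, -130, 1], [0, 0, 0, -40, -20, -130, 1], [0, 0, 0, -50, -30, -130, 1], [0, 0, 0, -50, -30, -130, 1], [0, 0, 0, -50, -30, -130, 1], [0, 0, 0, -50, -30, -130, 1]]}}

```text
t: 21.95
tcp_pos: [0.5157, 0.1618, 0.2362]
tool_rot: [0.261, 0.965, -0.0, -0.001]
force: [0.5, -0.1, 0.2]
finger_gap: -0.005
gripper_force: 0.0
```

```bash
python3 - <<'E'
from h import *
s=imaging.snapshot("wrist"); cv2.imwrite("pics/w7.png",s["img"][...,::-1])
p,Rm,y,r=state(); print(p,y,r["force"]); h,sa,v=cv2.split(hsv(s))
def box(c,d):
    m=np.zeros(h.shape,bool); m[max(c[1]-d,0):c[1]+d,c[0]-d:c[0]+d]=True; return m
u=proj(s,[[.5538,.2248,.12]])[0].astype(int); m=box(u,55)
o=blob(m&(h<20)&(sa>100)); w=m&(sa<100)&(v>120); w=blob(w&(cv2.morphologyEx(o.astype(np.uint8),3,np.ones((31,31)))>0))
P=onz(s,np.argwhere(w)[:,::-1],.12); c=P.mean(0); d=np.linalg.svd(P-c)[2][0]; print("plug line",w.sum(),c,np.degrees(np.arctan2(d[1],d[0]))%180)
Q=depthpts(s,o); print("top z",np.median(Q[Q[:,2]>.112][:,2]))
u=proj(s,[[.4875,.2125,.078]])[0].astype(int); g=blob(box(u,30)&(h>45)&(h<85)&(sa>120)); print("btn z",np.median(depthpts(s,g)[:,2]))
E
```

```text
[0.51578056 0.16207861 0.23636761] 149.81510112072158 [ 0.72107139  0.51096406 -0.66583056]
plug line 246 [0.55538355 0.22490715 0.12      ] 58.36638231393719
top z 0.11955269652219162
btn z 0.08152739074205567
```

View pics/w7.png

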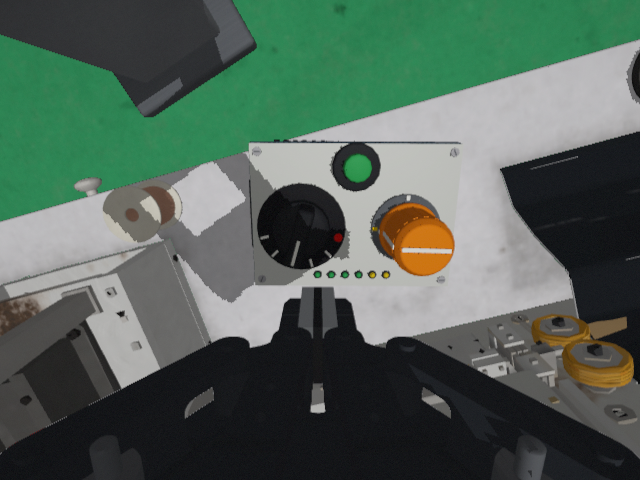

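The wrist view shows the pointer on stroke 3 at (296,250), the plug locked at (425,247), the button up at (357,168), and the arm clear.

```bash
python3 -c "
from station import order; print(order.sign_off())"
```

```text
the job is handed in; nothing more can be done
None
```

I handed in the job after about 22 s of robot time; the knob went to OFF, the plug is locked in its notches, the knob stands at click 3, and the button was pressed fully and came back up. These are from my own camera and force checks, as the hand-in returned no verdict; I never touched the reel, spool or cutters.

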